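# Cover the washed pots with their own lids

## Task

The fitters are still at work in this kitchen, so cover the four washed steel pots against dust: put on each pot the lid of its own size, seated level with its flange flat on the rim all round. Set each lid down on its pot rather than dropping it, leave the pots standing where they are, and do not disturb the gas valve and the spanner that lie among them.

Things in the scene. Friction and masses are not known exactly. Their poses are not given: they have to be found in the camera images.
- lid_70_knob (a point): Lid of the smallest pot: round metal disc, black knob, loose on the table, about 70 g. Flange 74 mm across, 3.5 thick; plug below it 12 deep, tapering from 58 to 44 mm. Knob: upright cylinder 24 mm across, top 31.5 above the flange. Point: on the lid's axis (z up), 8 mm below the knob's top, 23.5 above the flange, 39 above the underside; 27 above the rim when home.
- pot_70_mouth (a point): The smallest pot: an open, empty round steel pot 70 mm across outside, 50 mm high, walls 3 mm (mouth 64 mm across), no handles, loose, standing on the table. This point is the centre of its mouth at rim height; z is up. Weighs about 160 g.
- lid_90_knob (a point): Lid of the second smallest pot: round metal disc, black knob, loose on the table, about 100 g. Flange 94 mm across, 3.5 thick; plug below it 12 deep, tapering from 78 to 64 mm. Knob: upright cylinder 24 mm across, top 31.5 above the flange. Point: on the lid's axis (z up), 8 mm below the knob's top, 23.5 above the flange, 39 above the underside; 27 above the rim when home.
- pot_90_mouth (a point): The second smallest pot: an open, empty round steel pot 90 mm across outside, 55 mm high, walls 3 mm (mouth 84 mm across), no handles, loose, standing on the table. This point is the centre of its mouth at rim height; z is up. Weighs about 240 g.
- lid_110_knob (a point): Lid of the second largest pot: round metal disc, black knob, loose on the table, about 140 g. Flange 114 mm across, 3.5 thick; plug below it 12 deep, tapering from 98 to 84 mm. Knob: upright cylinder 24 mm across, top 31.5 above the flange. Point: on the lid's axis (z up), 8 mm below the knob's top, 23.5 above the flange, 39 above the underside; 27 above the rim when home.
- pot_110_mouth (a point): The second largest pot: an open, empty round steel pot 110 mm across outside, 60 mm high, walls 3 mm (mouth 104 mm across), no handles, loose, standing on the table. This point is the centre of its mouth at rim height; z is up. Weighs about 330 g.
- lid_130_knob (a point): Lid of the largest pot: round metal disc, black knob, loose on the table, about 180 g. Flange 134 mm across, 3.5 thick; plug below it 12 deep, tapering from 118 to 104 mm. Knob: upright cylinder 24 mm across, top 31.5 above the flange. Point: on the lid's axis (z up), 8 mm below the knob's top, 23.5 above the flange, 39 above the underside; 27 above the rim when home.
- pot_130_mouth (a point): The largest pot: an open, empty round steel pot 130 mm across outside, 65 mm high, walls 3 mm (mouth 124 mm across), no handles, loose, standing on the table. This point is the centre of its mouth at rim height; z is up. Weighs about 430 g.
- gas_valve: Bystander: a brass gas valve with a yellow lever, about 115 mm long over the lever and 48 mm high, lying on the table. Origin at its underside below the stem; x runs along its pipe and lever. Not to be disturbed.
- spanner: Bystander: a steel open-ended spanner 150 mm long and about 15 mm high, lying flat on the table. Origin at its underside, near its middle; x runs along it. Not to be disturbed.
Mind the look-alikes: they are no part of the job. Leave any turquoise look-alike of the part that bears lid_90_knob alone. Leave any yellow look-alike of the part that bears lid_110_knob alone.

How it is judged:
By the outcome, as a careful person would: the job done as asked, in the order asked, and still so for the second after the job is handed in, with the robot touching nothing.
It also fails if it takes over 102 s, if anything falls off the work surface, if the arm or the gripper's body presses on something with over 40 N, if the wrist force passes 120 N, or if a joint passes its speed limit or range.

## Robot

A 6-joint arm with a two-finger parallel gripper is mounted at the origin on the work surface. World frame = base frame: x ahead of the robot, y to its left, z up, the work surface at z = 0. Lengths are in m, angles in rad, forces in N, time in s.
With the tool pointing down it reaches from about 0.275 to 0.75 m from the base axis. Payload 10.2 kg.
Tool frame: the origin (TCP) lies at the very end of the fingers, on their centre line; the grasp point (between the pads) lies behind it (bot.pinch_z is the z of the grasp point in the tool frame, in m); z points along the fingers, x is the direction in which the jaws open and shut, and the axes are right-handed (so a half turn about z gives the same grasp; the last joint's range is limited). The gripper opens to 88 mm and grips with 3 to 60 N. Pads are 18 mm wide; open, the fingers measure 123 mm over their backs; the gripper's body (75 mm by 187 mm) begins 45 mm behind the grasp point.
Start: joints at [-1.509, 0.313, 1.498, -0, 1.331, -0.223], TCP at [0.147, -0.504, 0.239] pointing down, gripper open.
Joint ranges: [-2.94, 2.94], [-0.97, 2.17], [0.19, 2.56], [-1.23, 4.37], [0.02, 3.11], [-2.88, 2.88]. Speed limits (rad/s): [2.39, 2.39, 3.01, 3.14, 3.14, 3.14].

## Interface

Orientations are given as a unit quaternion [x, y, z, w].
In Python, from rig import bot gives the robot as it stands.
- The arm moves only by the tool servo_tool, never from a script. Its argument "commands" is a list that holds one entry, the list of rows, each a list of 4 numbers: the shift along the tool's x, y, z in mm, then the turn about the tool's z in degrees. In form: [[[dx, dy, dz, roll], ...]]. A call has 1 to 20 rows; each row shifts and turns the commanded pose from where the row before left it, along the tool's axes as they then stand; what a row does not reach is not made up. A row lasts 1/12 s, in which the tool goes at most 41.7 mm and 7.16 degrees, less where a joint would pass 70% of its speed; a pose out of reach is approached as far as the arm can. A call with a gripper value outside its range is refused whole. "grip" is the opening, from -1 (shut) to 1 (fully open), set as the call begins (left out, the last holds). The fingers move at their own pace and stop on an object; "grip_force" is the grip in N (left out, the last holds). Time passes only in rows, so rows that do not move let the fingers close. It gives the time, the measured TCP pose, the force and the opening at its end, in the units of the state.
- bot.read_state(): the state, without advancing time (a new reading comes with each control period).
- bot.camera(name): name is "side" or "top" or "wrist"; returns the picture (420x560x3 uint8, red, green, blue); there is no depth.
- bot.camera_params(name): a dict with "mtx" (3x3 intrinsics, pixels), "extrinsics" (4x4, takes a point from world to camera coordinates). Camera axes: x right, y down, z forward; pixel columns grow to the right and rows downward; lengths in m; the calibration is good to about 2 mm. The wrist camera is an equidistant fisheye: a pixel r from the principal point sees the ray r / f radians off the axis. A picture is of the moment at which its call begins: read the wrist's pose just before it. camera_params takes no time and is no camera call; for the wrist camera it gives the pose at the moment of the call.
- bot.job_done(): hands the job in, once; it reports no verdict.
The state is a dict: "clock": time; "joint_pos": joint angles; "qd": joint speeds; "joint_efforts": joint torques, N m; "tcp_pos": TCP position; "orientation": TCP orientation; "force": force on the tool from outside, world axes, zero at the start; "moment": the same for the moment, N m; "gripper_width": opening from 0.0 (shut) to 1.0 (fully open).
Only numpy, scipy, OpenCV 4.12 (cv2) and the standard library are available. Lean on these libraries where they do the work, as an engineer would, in place of code of your own. Each camera call takes 0.05 s, during which the arm holds its last target.

## Working session

There is one attempt and no reset: what is moved stays moved. The work goes in short steps, Python scripts to look and compute and a tool call to move; the robot and the scene stay as the last step left them, time stands still between calls to the robot, and variables do not carry over. Pictures are saved under pics/ and viewed, and the job is handed in when it is done.

Besides the shell and the picture viewer there is one more tool, called after ">>>" in YAML: its name, and indented under it one key for each argument. servo_tool: Moves the arm, as the interface text tells. Its arguments: {"type":"object","properties":{"commands":{"type":"array"},"grip":{"type":"number"},"grip_force":{"type":"number"}},"required":["commands"]}

```bash
mkdir -p pics; ls; python3 - <<'E'
from rig import bot
import cv2
s=bot.read_state(); print(s, bot.pinch_z)
for n in ["top","side","wrist"]:
    p=bot.camera_params(n); print(n,p)
    cv2.imwrite(f"pics/{n}0.png",bot.camera(n)[:,:,::-1])
E
```

```text
pics
{'clock': 0.0, 'joint_pos': array([-1.50941924e+00,  3.13418246e-01,  1.49841146e+00, -1.85369301e-05,
        1.33102403e+00, -2.23393459e-01]), 'qd': array([-2.32110326e-04, -8.41602755e-04, -2.78362656e-05,  5.68533425e-04,
        6.35003832e-04, -8.57390203e-04]), 'joint_efforts': array([-2.09659474e-04, -4.02209687e+01, -2.52271467e+01,  6.94015715e-02,
        3.52680904e-02, -9.38807329e-05]), 'tcp_pos': array([ 0.1474638 , -0.50360814,  0.23818697]), 'orientation': array([ 8.00293999e-01, -5.99607470e-01, -4.15177788e-04, -4.74646396e-04]), 'force': array([ 0.86123223, -0.0857484 ,  0.59053393]), 'moment': array([-0.01491425, -0.02080638, -0.02059731]), 'gripper_width': 0.9999183305636135} -0.0187
top {'mtx': array([[412.85484916,   0.        , 279.1858188 ],
       [  0.        , 412.85484916, 214.04399627],
       [  0.        ,   0.        ,   1.        ]]), 'extrinsics': array([[-0.02380943, -0.9995686 ,  0.01719663, -0.04521325],
       [-0.98668196,  0.02072685, -0.16133541,  0.51175808],
       [ 0.16090938, -0.02080891, -0.9867498 ,  1.14943552],
       [ 0.    
[... 204 characters left out ...]
       ]]), 'extrinsics': array([[-0.68778599, -0.72590868, -0.00265132,  0.3191188 ],
       [-0.40465608,  0.38643183, -0.82880872,  0.27841305],
       [ 0.602664  , -0.56897015, -0.55952575,  1.12962346],
       [ 0.        ,  0.        ,  0.        ,  1.        ]])}
wrist {'mtx': array([[325.1922621 ,   0.        , 283.07349214],
       [  0.        , 325.1922621 , 210.58686003],
       [  0.        ,   0.        ,   1.        ]]), 'extrinsics': array([[ 0.28041538, -0.95987729, -0.00167098, -0.5248206 ],
       [-0.91752127, -0.26855225,  0.29331622, -0.03946798],
       [-0.28199633, -0.08071722, -0.95601402,  0.39078549],
       [ 0.        ,  0.        ,  0.        ,  1.        ]])}
```

View pics/top0.png

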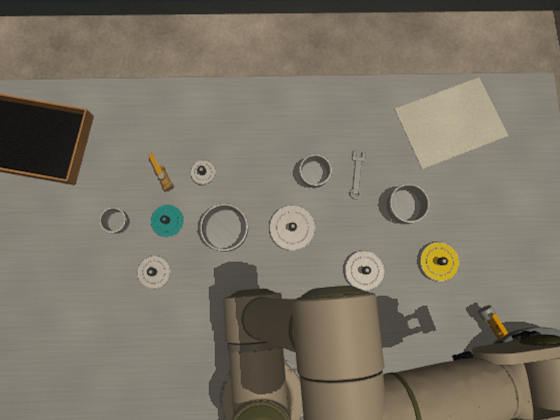

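View pics/side0.png

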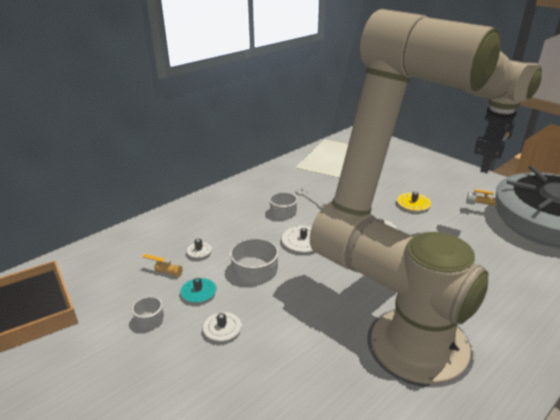

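View pics/wrist0.png

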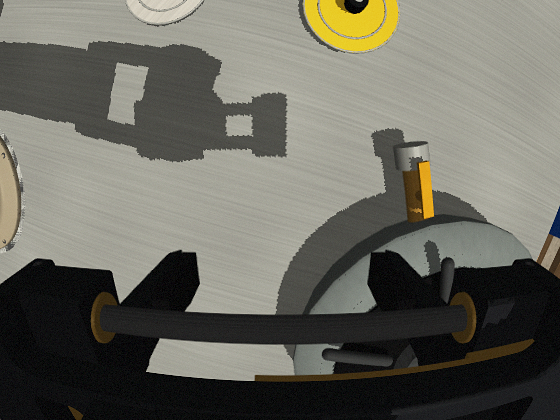

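The top view shows the pots at about (114,220), (223,228), (315,170) and (408,204). The real white lids are at (203,172), (154,272), (292,227) and (365,270). Turquoise (166,220) and yellow (440,261) are the look-alikes.

```bash
python3 - <<'E'
import cv2
im=cv2.imread("pics/top0.png")
a=im[130:310,80:330]; cv2.imwrite("pics/z1.png",cv2.resize(a,None,fx=3.2,fy=3.2,interpolation=cv2.INTER_CUBIC))
a=im[130:310,270:480]; cv2.imwrite("pics/z2.png",cv2.resize(a,None,fx=3.2,fy=3.2,interpolation=cv2.INTER_CUBIC))
E
```

```text
(no output)
```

View pics/z1.png

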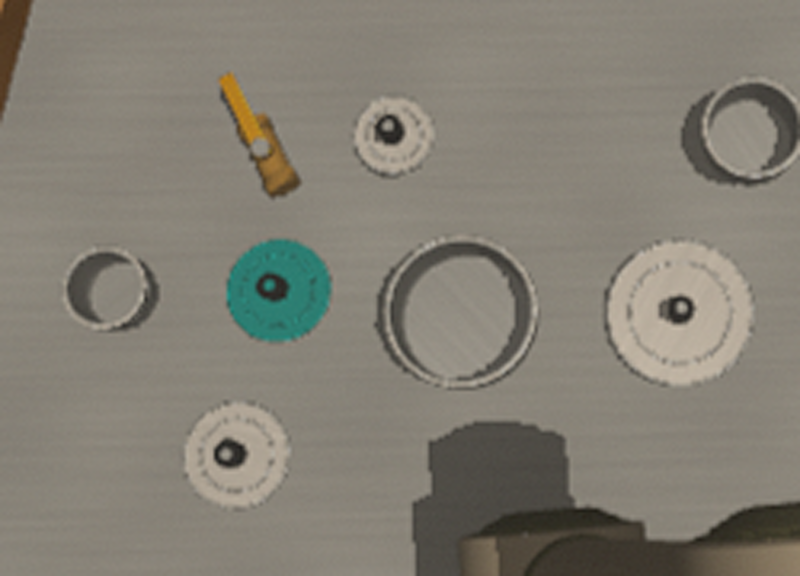

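View pics/z2.png

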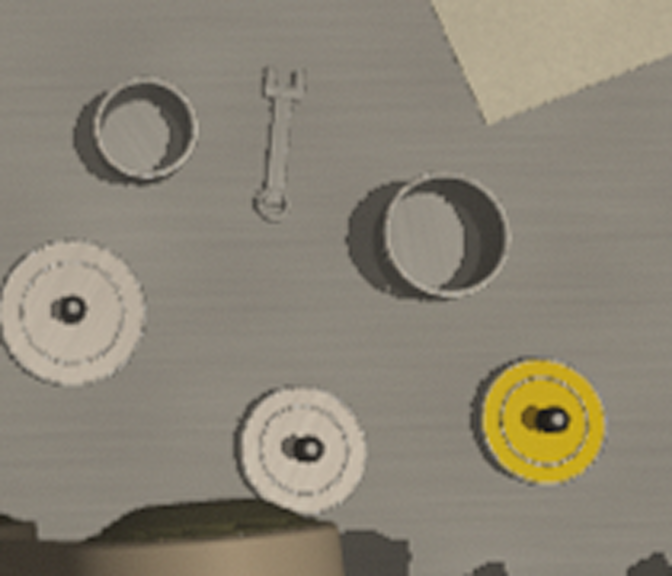

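```bash
cat > h.py <<'E'
import numpy as np, cv2
from scipy.optimize import minimize
H={70:.050,90:.055,110:.060,130:.065}
def proj(P,p):
    P=np.atleast_2d(P); c=P@p["extrinsics"][:3,:3].T+p["extrinsics"][:3,3]; m=p["mtx"]
    if p.get("fish"):
        r=np.hypot(c[:,0],c[:,1]); th=np.arctan2(r,c[:,2]); k=th/np.maximum(r,1e-9)
        return np.c_[m[0,0]*c[:,0]*k+m[0,2], m[1,1]*c[:,1]*k+m[1,2]]
    return np.c_[m[0,0]*c[:,0]/c[:,2]+m[0,2], m[1,1]*c[:,1]/c[:,2]+m[1,2]]
def unproj(uv,z,p):
    m=p["mtx"]; x=(uv[0]-m[0,2])/m[0,0]; y=(uv[1]-m[1,2])/m[1,1]; d=np.array([x,y,1.])
    if p.get("fish"):
        r=np.hypot(x,y); d=np.array([np.sin(r)*x/r,np.sin(r)*y/r,np.cos(r)])
    R=p["extrinsics"][:3,:3]; t=p["extrinsics"][:3,3]
    o=-R.T@t; d=R.T@d; return (o+d*(z-o[2])/d[2])[:2]
def samp(g,uv):
    return cv2.remap(g,uv[:,0].astype(np.float32)[None],uv[:,1].astype(np.float32)[None],cv2.INTER_LINEAR)[0]
A=np.linspace(0,2*np.pi,180,endpoint=False)
def circ(x,y,z,r): return np.c_[x+r*np.cos(A),y+r*np.sin(A),np.full(A.size,z)]
def fit(g,p,x0,y0,z,r,kind,span=.02):
    def sc(x,y,r):
        if kind=="lid":
            d=samp(g,proj(circ(x,y,z,r-.002),p))-samp(g,proj(circ(x,y,z,r+.002),p)); return np.clip(d,-60,60).mean()
        c=samp(g,proj(circ(x,y,z,r-.0015),p)); o=samp(g,proj(circ(x,y,z,r+.003),p)); i=samp(g,proj(circ(x,y,z,r-.006),p))
        return (np.clip(c-o,-60,60)+np.clip(c-i,-60,60)).mean()
    b=None
    for st,sp in((.002,span),(.0005,.002),(.0001,.0006)):
        cx,cy=(x0,y0) if b is None else b[1:3]
        for x in np.arange(cx-sp,cx+sp+1e-9,st):
            for y in np.arange(cy-sp,cy+sp+1e-9,st):
                s=sc(x,y,r)
                if b is None or s>b[0]: b=(s,x,y)
    rs=[sc(b[1],b[2],r+d) for d in np.arange(-.006,.0061,.001)]
    return b, np.arange(-6,7)[int(np.argmax(rs))]
E
python3 - <<'E'
from rig import bot
from h import *
P={n:bot.camera_params(n) for n in("top","side")}
G={n:cv2.cvtColor(cv2.imread(f"pics/{n}0.png"),cv2.COLOR_BGR2GRAY).astype(np.float32) for n in P}
pots={70:(114,220),90:(315,170),110:(408,204),130:(223,228)}
lids={70:(203,172),90:(154,272),110:(365,270),130:(292,227)}
for s in pots:
    for k,z,r,uv in(("pot",H[s],s/2000,pots[s]),("lid",.0155,s/2000+.002,lids[s])):
        x,y=unproj(uv,z,P["top"])
        for n in P:
            b,dr=fit(G[n],P[n],x,y,z,r,k)
            print(k,s,n,np.round(b,4),dr,proj([[b[1],b[2],z]],P[n]).round(1))
        if k=="lid":
            for n in P: pass
for n,uv,z in(("valveA",(160,172),.02),("tip",(153,155),.04),("end",(170,188),.02),("sp1",(358,153),.01),("sp2",(355,196),.01),("teal",(166,220),.015),("yel",(440,261),.015)):
    print(n,unproj(uv,z,P["top"]).round(3))
E
```

```text
pot 70 top [57.621   0.504   0.4187] 1 [[112.  219.3]]
pot 70 side [42.334   0.5041  0.4226] 1 [[146.8 306. ]]
lid 70 top [27.139   0.6485  0.1684] -1 [[202.7 171.6]]
lid 70 side [19.108   0.648   0.1734] -1 [[198.8 249.1]]
pot 90 top [68.506   0.6381 -0.1644] 1 [[315.2 169.3]]
pot 90 side [19.0705  0.6391 -0.1596] 1 [[283.1 198.6]]
lid 90 top [23.9732  0.3545  0.3071] -1 [[153.6 271.8]]
lid 90 side [28.5285  0.3556  0.3113] -1 [[221.8 325.4]]
pot 110 top [66.0039  0.5332 -0.4313] 1 [[409.6 202.6]]
pot 110 side [ 2.7028  0.5186 -0.4253] 0 [[363.3 182.9]]
lid 110 top [44.6713  0.3453 -0.2997] -1 [[364.2 270.1]]
lid 110 side [ 0.6443  0.3681 -0.3198] 6 [[378.3 223. ]]
pot 130 top [83.4226  0.474   0.1013] 1 [[223.4 226.8]]
pot 130 side [31.4069  0.475   0.1051] 1 [[254.  251.7]]
lid 130 top [34.5522  0.4752 -0.0944] -1 [[292.2 227.1]]
lid 130 side [15.9371  0.4754 -0.0897] 0 [[303.3 237.9]]
valveA [0.648 0.294]
tip [0.695 0.311]
end [0.599 0.264]
sp1 [ 0.699 -0.302]
sp2 [ 0.566 -0.286]
teal [0.504 0.275]
yel [ 0.366 -0.523]
```

>>> servo_tool:
  commands:
    - [[0, 0, 0, -5], [0, 0, 0, -7], [0, 0, 0, -7], [0, 0, 0, -7], [0, 0, 0, -7], [0, 0, 0, -7], [0, 0, 0, -7], [0, 0, 0, -7], [0, 0, 0, -7], [0, 0, 0, -7], [0, 0, 0, -5.7], [0, 0, 0, 0]]
  grip: 0.2

```text
clock: 1.15
tcp_pos: [0.1475, -0.5038, 0.2385]
orientation: [1.0, 0.002, -0.0, -0.0]
force: [-0.1, -0.8, 0.7]
gripper_width: 0.602
```

>>> servo_tool:
  commands:
    - [[10, -10, 4, 0], [20, -21, 10, 0], [24, -25, 12, 0], [24, -25, 12, 0], [24, -25, 12, 0], [24, -25, 12, 0], [24, -25, 12, 0], [24, -25, 12, 0], [16, -17, 8, 0], [8, -8, 4, 0], [0, 0, 0, 0], [0, 0, 0, 0]]

```text
clock: 2.15
tcp_pos: [0.3455, -0.2978, 0.1407]
orientation: [1.0, -0.0, -0.0, -0.0]
force: [-1.2, -0.6, 0.4]
gripper_width: 0.592
```

```bash
cat > w.py <<'E'
import sys
from rig import bot
from h import *
def wrist(name):
    p=bot.camera_params("wrist"); p["fish"]=1
    im=bot.camera("wrist")[:,:,::-1].copy(); cv2.imwrite(f"pics/{name}.png",im); np.save("pics/wp.npy",p["extrinsics"])
    return im,p
E
python3 - <<'E'
from w import *
s=bot.read_state(); print(s["tcp_pos"])
im,p=wrist("w1")
g=cv2.cvtColor(im,cv2.COLOR_BGR2GRAY).astype(np.float32)
print(fit(g,p,.3453,-.2975,.0155,.057,"lid"))
b,_=fit(g,p,.3453,-.2975,.0155,.057,"lid")
R=p["extrinsics"][:3,:3]; print(-R.T@p["extrinsics"][:3,3])
v=im.copy()
for c in (circ(b[1],b[2],.0155,.057),circ(b[1],b[2],.047,.012)):
    for q in proj(c,p): cv2.circle(v,tuple(int(t) for t in q),0,(0,0,255),-1)
cv2.imwrite("pics/w1v.png",v)
E
```

```text
[ 0.34547521 -0.29777643  0.14072483]
((np.float32(36.542507), np.float64(0.34789999999999993), np.float64(-0.29960000000000003)), np.int64(-1))
[ 0.34658528 -0.22240581  0.28679077]
```

View pics/w1v.png

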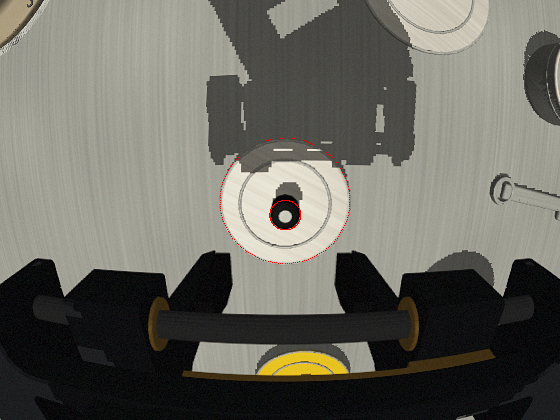

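>>> servo_tool:
  commands:
    - [[1.5, 2, 10, 0], [0, 0, 20, 0], [0, 0, 25, 0], [0, 0, 25, 0], [0, 0, 20, 0], [0, 0, 10, 0], [0, 0, 7, 0], [0, 0, 3, 0], [0, 0, 0, 0]]

```text
clock: 2.95
tcp_pos: [0.3469, -0.3002, 0.0208]
orientation: [1.0, -0.0, 0.0, 0.0]
force: [0.1, 1.1, -0.3]
gripper_width: 0.597
```

>>> servo_tool:
  commands:
    - [[0, 0, 0, 0], [0, 0, 0, 0], [0, 0, 0, 0], [0, 0, 0, 0], [0, 0, 0, 0], [0, 0, 0, 0]]
  grip: -1
  grip_force: 25

```text
clock: 3.45
tcp_pos: [0.3471, -0.2999, 0.0211]
orientation: [1.0, 0.0, 0.0, 0.0]
force: [0.4, 1.5, 3.2]
gripper_width: 0.261
```

>>> servo_tool:
  commands:
    - [[0, 0, -8, 0], [0, 0, -18, 0], [0, 0, -25, 0], [0, 0, -25, 0], [4, 7, -25, 0], [10, 18, -20, 0], [13, 23, -10, 0], [13, 23, -5, 0], [13, 23, -4, 0], [10, 18, 0, 0], [7, 12, 0, 0], [3, 6, 0, 0], [0, 0, 0, 0], [0, 0, 0, 0]]

```text
clock: 4.62
tcp_pos: [0.4197, -0.4292, 0.1606]
orientation: [1.0, 0.0, -0.0, -0.0]
force: [-0.6, 0.3, -1.6]
gripper_width: 0.261
```

```bash
cat > look.py <<'E'
from w import *
# usage: look.py name kind size x y
n,k,s,x,y=sys.argv[1],sys.argv[2],int(sys.argv[3]),float(sys.argv[4]),float(sys.argv[5])
st=bot.read_state(); print("tcp",st["tcp_pos"].round(4), "clk",round(st["clock"],2))
im,p=wrist(n)
g=cv2.cvtColor(im,cv2.COLOR_BGR2GRAY).astype(np.float32)
z,r=(H[s],s/2000) if k=="pot" else (.0155,s/2000+.002)
b,dr=fit(g,p,x,y,z,r,k,.012); print(np.round(b,4),dr)
v=im.copy()
cs=[circ(b[1],b[2],z,r)]+([circ(b[1],b[2],.047,.012)] if k=="lid" else [circ(b[1],b[2],z,r-.003)])
for c in cs:
    for q in proj(c,p): cv2.circle(v,tuple(int(t) for t in q.round()),0,(0,0,255),-1)
cv2.imwrite(f"pics/{n}v.png",v)
E
python3 look.py w2 pot 110 .535 -.430
```

```text
tcp [ 0.4197 -0.4292  0.1606] clk 4.62
[57.1057  0.5372 -0.4323] 0
```

View pics/w2v.png

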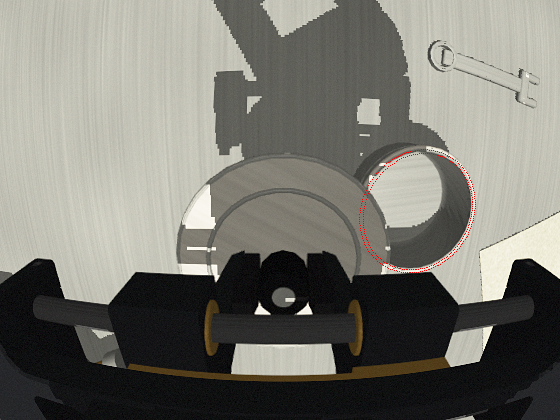

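>>> servo_tool:
  commands:
    - [[10, 0, 0, 0], [20, 1, 0, 0], [25, 1, 0, 0], [25, 1, 0, 0], [20, 0, 0, 0], [11, 0, 5, 0], [5, 0, 15, 0], [0, 0, 20, 0], [0, 0, 17, 0], [0, 0, 9, 0], [0, 0, 4, 0], [0, 0, 0, 0], [0, 0, 0, 0]]

```text
clock: 5.75
tcp_pos: [0.5361, -0.433, 0.0915]
orientation: [1.0, 0.0, 0.0, 0.0]
force: [0.6, -0.1, -1.3]
gripper_width: 0.264
```

```bash
python3 look.py w3 pot 110 .5357 -.432; python3 - <<'E'
from rig import bot
import cv2
cv2.imwrite("pics/top1.png",cv2.resize(bot.camera("top")[:,:,::-1][130:310,270:480],None,fx=3,fy=3))
E
```

```text
tcp [ 0.5361 -0.433   0.0915] clk 5.75
[27.4193  0.5353 -0.4291] 0
```

View pics/w3.png

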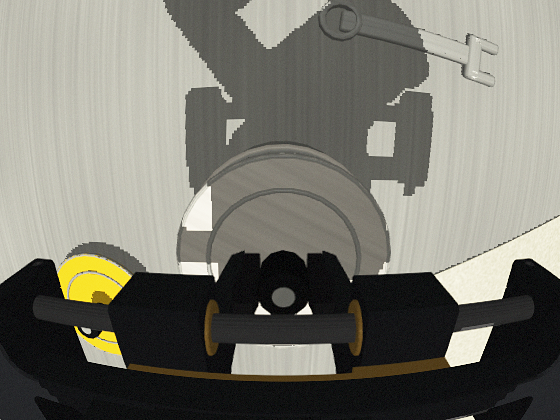

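View pics/top1.png

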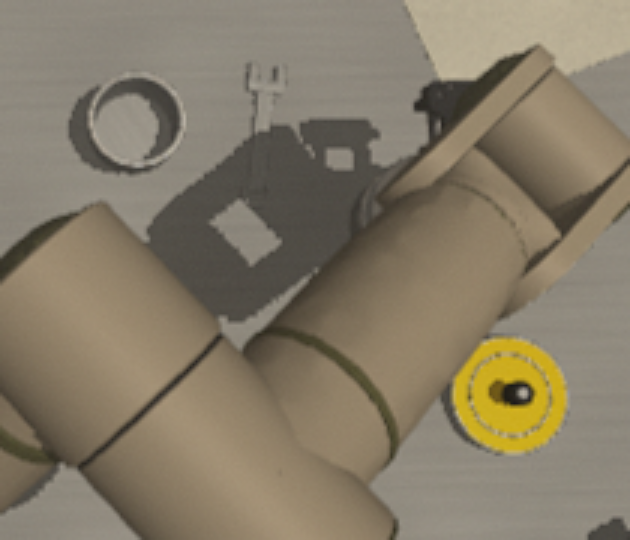

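>>> servo_tool:
  commands:
    - [[-0.3, -1, 2, 0], [0, 0, 4, 0], [0, 0, 4, 0], [0, 0, 3, 0], [0, 0, 3, 0], [0, 0, 0, 0]]

```text
clock: 6.35
tcp_pos: [0.5354, -0.4315, 0.0738]
orientation: [1.0, 0.0, -0.0, -0.001]
force: [-1.2, 1.0, -1.3]
gripper_width: 0.262
```

>>> servo_tool:
  commands:
    - [[0, 0, 2, 0], [0, 0, 2, 0], [0, 0, 1.5, 0], [0, 0, 0, 0], [0, 0, 0, 0]]

```text
clock: 6.77
tcp_pos: [0.5357, -0.4318, 0.0693]
orientation: [1.0, 0.0, 0.0, 0.0]
force: [-0.3, 0.2, 0.3]
gripper_width: 0.264
```

>>> servo_tool:
  commands:
    - [[0, 0, 0.5, 0], [0, 0, 0.5, 0], [0, 0, 0, 0], [0, 0, 0, 0]]

```text
clock: 7.1
tcp_pos: [0.5357, -0.4318, 0.0692]
orientation: [1.0, 0.0, 0.0, 0.0]
force: [-1.7, 2.3, 6.1]
gripper_width: 0.269
```

>>> servo_tool:
  commands:
    - [[0, 0, -0.4, 0], [0, 0, 0, 0], [0, 0, 0, 0], [0, 0, 0, 0], [0, 0, 0, 0], [0, 0, 0, 0]]
  grip: 0.2

```text
clock: 7.6
tcp_pos: [0.5356, -0.4317, 0.0685]
orientation: [1.0, 0.0, -0.0, -0.0]
force: [0.8, 0.0, -0.9]
gripper_width: 0.601
```

>>> servo_tool:
  commands:
    - [[0, 0, -10, 0], [0, 0, -20, 0], [0, 0, -25, 0], [0, 0, -20, 0], [0, 0, -10, 0], [0, 0, 0, 0]]

```text
clock: 8.1
tcp_pos: [0.5363, -0.4324, 0.1567]
orientation: [1.0, 0.0, 0.002, 0.002]
force: [-0.8, 0.2, 0.1]
gripper_width: 0.6
```

```bash
sed 's/(.0155,s\/2000+.002)/(H[s]+.0035,s\/2000+.002)/; s/\.047,/H[s]+.035,/' look.py > lookl.py; python3 lookl.py w4 lid 110 .5357 -.432
```

```text
tcp [ 0.5363 -0.4324  0.1567] clk 8.1
[25.7507  0.5369 -0.4306] -2
```

View pics/w4v.png

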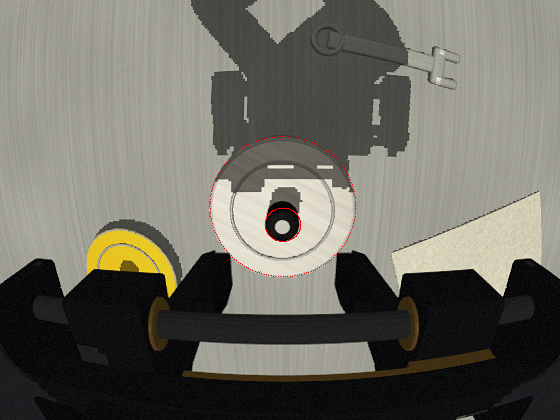

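The lid on pot 110 matches the seated model at about pixel (283,207). Next is lid 130.

>>> servo_tool:
  commands:
    - [[0, -8, 0, 0], [-2, -18, 0, 0], [-4, -25, 0, 0], [-5, -27, 0, 0], [-5, -27, 0, 0], [-5, -27, 0, 0], [-5, -27, 0, 0], [-5, -27, 1, 0], [-5, -27, 2, 0], [-5, -27, 3, 0], [-5, -27, 3, 0], [-5, -25, 3, 0], [-5, -20, 3, 0], [-2, -14, 2, 0], [-1, -7, 0, 0], [0, -3, 0, 0], [0, 0, 0, 0], [0, 0, 0, 0]]

```text
clock: 9.65
tcp_pos: [0.4768, -0.0964, 0.1366]
orientation: [1.0, -0.0, 0.0, 0.0]
force: [-0.2, -0.8, 0.6]
gripper_width: 0.598
```

```bash
python3 look.py w5 lid 130 .477 -.0945;python3 look.py w5b pot 130 .477 .102
python3 - <<'E'
from rig import bot
import cv2
cv2.imwrite("pics/top2.png",cv2.resize(bot.camera("top")[:,:,::-1][130:310,270:480],None,fx=3,fy=3))
E
```

```text
tcp [ 0.4768 -0.0964  0.1366] clk 9.65
[28.0875  0.4761 -0.0934] -2
tcp [ 0.4768 -0.0965  0.1366] clk 9.7
[21.6285  0.4767  0.1003] 0
```

View pics/w5v.png

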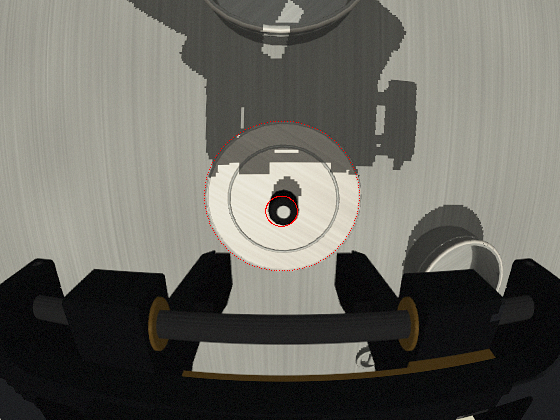

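View pics/w5bv.png

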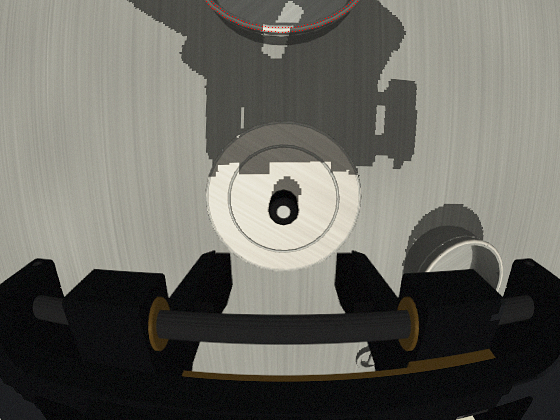

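View pics/top2.png

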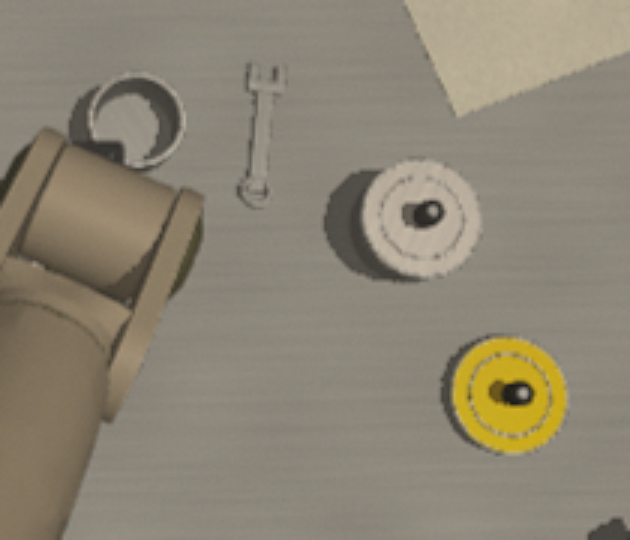

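>>> servo_tool:
  commands:
    - [[-1, -2, 9, 0], [0, 0, 20, 0], [0, 0, 25, 0], [0, 0, 25, 0], [0, 0, 18, 0], [0, 0, 10, 0], [0, 0, 6, 0], [0, 0, 3, 0], [0, 0, 0, 0]]

```text
clock: 10.55
tcp_pos: [0.4757, -0.0939, 0.0206]
orientation: [1.0, 0.0, 0.0, 0.0]
force: [0.5, -0.9, 0.4]
gripper_width: 0.599
```

>>> servo_tool:
  commands:
    - [[0, 0, 0, 0], [0, 0, 0, 0], [0, 0, 0, 0], [0, 0, 0, 0], [0, 0, 0, 0], [0, 0, 0, 0]]
  grip: -1
  grip_force: 25

```text
clock: 11.05
tcp_pos: [0.4759, -0.0939, 0.021]
orientation: [1.0, 0.0, 0.0, 0.0]
force: [0.1, 0.4, 3.0]
gripper_width: 0.265
```

>>> servo_tool:
  commands:
    - [[0, 0, -8, 0], [0, 0, -18, 0], [0, 0, -25, 0], [0, 0, -25, 0], [0, -5, -25, 0], [0, -15, -20, 0], [0, -22, -12, 0], [0, -22, -7, 0], [0, -16, 0, 0], [0, -9, 0, 0], [0, -5, 0, 0], [0, 0, 0, 0], [0, 0, 0, 0]]

```text
clock: 12.13
tcp_pos: [0.4755, -0.0002, 0.1604]
orientation: [1.0, 0.0, -0.0, 0.0]
force: [-0.3, -1.0, -2.0]
gripper_width: 0.259
```

```bash
python3 look.py w6 pot 130 .476 .101
```

```text
tcp [ 4.755e-01 -2.000e-04  1.604e-01] clk 12.13
[33.6553  0.4778  0.1022] 0
```

View pics/w6v.png

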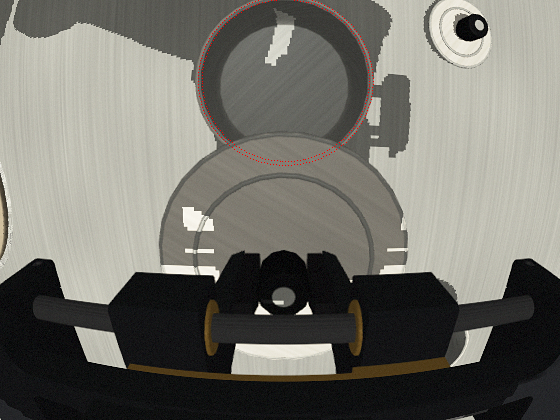

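>>> servo_tool:
  commands:
    - [[0.5, -9, 0, 0], [0, -19, 0, 0], [0, -24, 0, 0], [0, -22, 0, 0], [0, -15, 4, 0], [0, -8, 10, 0], [0, -4, 18, 0], [0, 0, 18, 0], [0, 0, 10, 0], [0, 0, 4, 0], [0, 0, 0, 0], [0, 0, 0, 0]]

```text
clock: 13.18
tcp_pos: [0.4764, 0.1009, 0.097]
orientation: [1.0, -0.0, 0.0, 0.0]
force: [-0.1, 0.2, -1.4]
gripper_width: 0.261
```

>>> servo_tool:
  commands:
    - [[0, 0, 2, 0], [0, 0, 4, 0], [0, 0, 4, 0], [0, 0, 3, 0], [0, 0, 2, 0], [0, 0, 0, 0]]

```text
clock: 13.68
tcp_pos: [0.4758, 0.1013, 0.0812]
orientation: [1.0, 0.0, -0.0, -0.0]
force: [-0.9, 0.4, -1.3]
gripper_width: 0.263
```

>>> servo_tool:
  commands:
    - [[0, 0, 2, 0], [0, 0, 2, 0], [0, 0, 2, 0], [0, 0, 1, 0], [0, 0, 0, 0], [0, 0, 0, 0]]

```text
clock: 14.18
tcp_pos: [0.476, 0.1012, 0.0746]
orientation: [1.0, 0.0, -0.0, -0.0]
force: [-0.4, 0.5, -1.4]
gripper_width: 0.264
```

>>> servo_tool:
  commands:
    - [[0, 0, 0.5, 0], [0, 0, 0.4, 0], [0, 0, 0, 0], [0, 0, 0, 0]]

```text
clock: 14.52
tcp_pos: [0.4761, 0.1013, 0.0741]
orientation: [1.0, 0.0, 0.0, 0.0]
force: [-2.8, -0.6, 4.1]
gripper_width: 0.256
```

Contact is at the expected seated height, so I release and retreat.

>>> servo_tool:
  commands:
    - [[0, 0, -0.3, 0], [0, 0, 0, 0], [0, 0, 0, 0], [0, 0, 0, 0], [0, 0, 0, 0], [0, 0, 0, 0]]
  grip: 0.2

```text
clock: 15.02
tcp_pos: [0.476, 0.1012, 0.074]
orientation: [1.0, 0.0, -0.0, -0.0]
force: [0.4, -0.3, 0.4]
gripper_width: 0.599
```

>>> servo_tool:
  commands:
    - [[0, 0, -10, 0], [0, 0, -20, 0], [0, 0, -25, 0], [0, 0, -20, 0], [0, 0, -10, 0], [0, 0, 0, 0], [0, 0, 0, 0]]

```text
clock: 15.6
tcp_pos: [0.4759, 0.1012, 0.1588]
orientation: [1.0, 0.0, 0.0, 0.0]
force: [-0.4, -0.7, -0.5]
gripper_width: 0.598
```

```bash
python3 lookl.py w7 lid 130 .477 .102; python3 look.py w7b lid 70 .65 .17
```

```text
tcp [0.4759 0.1012 0.1588] clk 15.6
[20.8973  0.4802  0.1014] 0
tcp [0.4755 0.1012 0.1581] clk 15.65
[45.035   0.6498  0.1703] -1
```

View pics/w7v.png

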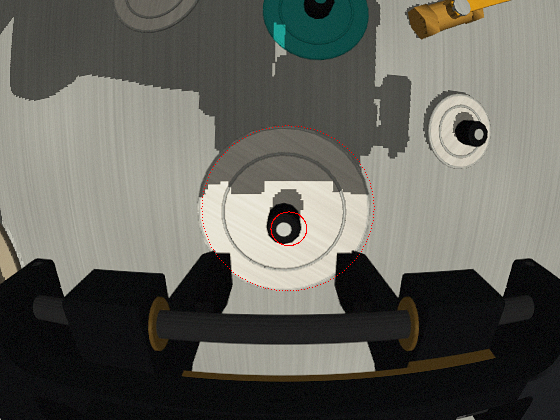

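>>> servo_tool:
  commands:
    - [[8, -3, 0, 0], [17, -7, 0, 0], [24, -10, 0, 0], [26, -10, 0, 0], [26, -10, 0, 0], [24, -10, 3, 0], [20, -8, 5, 0], [15, -5, 5, 0], [9, -3, 4, 0], [4, -2, 2, 0], [0, 0, 0, 0], [0, 0, 0, 0]]

```text
clock: 16.7
tcp_pos: [0.6487, 0.1693, 0.1394]
orientation: [1.0, 0.0, -0.001, 0.0]
force: [0.3, -0.9, -0.4]
gripper_width: 0.598
```

```bash
python3 look.py w8 lid 70 .65 .17;python3 - <<'E'
from rig import bot
import cv2
cv2.imwrite("pics/side2.png",cv2.resize(bot.camera("side")[:,:,::-1][140:360,100:380],None,fx=2.8,fy=2.7))
E
```

```text
tcp [0.6487 0.1693 0.1394] clk 16.7
[48.9468  0.6512  0.1704] -1
```

View pics/w8v.png

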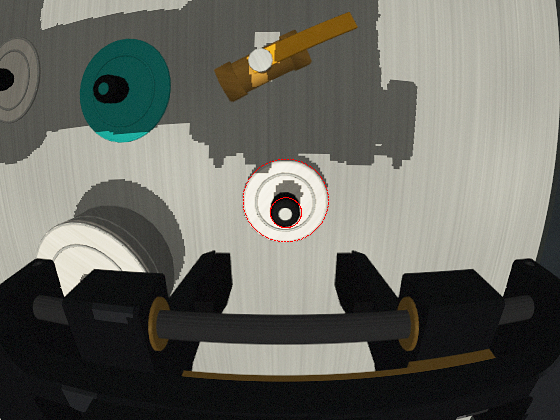

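View pics/side2.png

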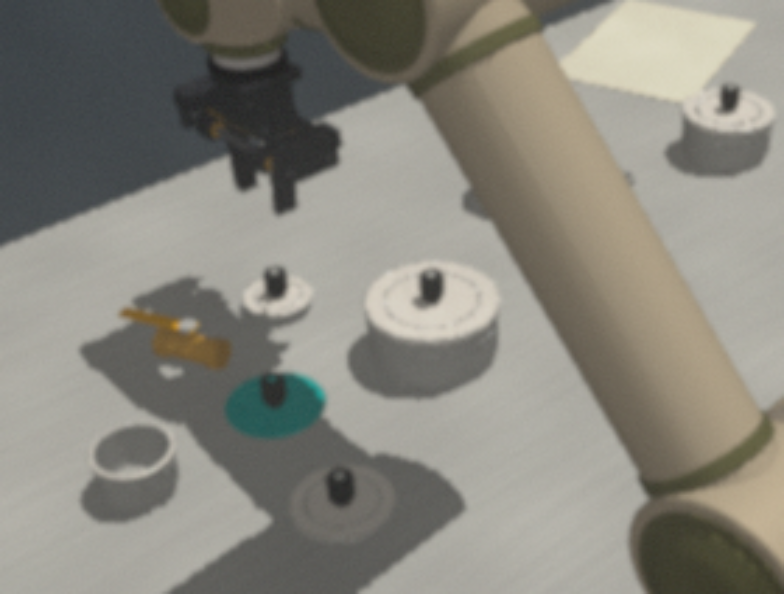

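Both placed lids look level in the side view. Descending on lid 70.

>>> servo_tool:
  commands:
    - [[1, 0, 10, 0], [0, 0, 20, 0], [0, 0, 25, 0], [0, 0, 25, 0], [0, 0, 20, 0], [0, 0, 10, 0], [0, 0, 6, 0], [0, 0, 3, 0], [0, 0, 0, 0]]

```text
clock: 17.55
tcp_pos: [0.6502, 0.1693, 0.0214]
orientation: [1.0, 0.0, 0.0, -0.0]
force: [0.3, 0.1, -0.4]
gripper_width: 0.602
```

>>> servo_tool:
  commands:
    - [[0, 0, 0, 0], [0, 0, 0, 0], [0, 0, 0, 0], [0, 0, 0, 0], [0, 0, 0, 0], [0, 0, 0, 0]]
  grip: -1
  grip_force: 25

```text
clock: 18.05
tcp_pos: [0.6502, 0.1693, 0.0215]
orientation: [1.0, 0.0, 0.0, -0.0]
force: [-1.1, 0.9, 2.8]
gripper_width: 0.265
```

>>> servo_tool:
  commands:
    - [[0, 0, -8, 0], [0, 0, -20, 0], [0, 0, -27, 0], [0, 0, -27, 0], [-2, -3, -27, 0], [-8, -9, -22, 0], [-16, -18, -12, 0], [-22, -24, -6, 0], [-24, -26, 0, 0], [-24, -26, 0, 0], [-20, -22, 0, 0], [-15, -17, 0, 0], [-9, -11, 0, 0], [-4, -5, 0, 0], [0, 0, 0, 0], [0, 0, 0, 0]]

```text
clock: 19.38
tcp_pos: [0.5066, 0.3296, 0.1701]
orientation: [1.0, -0.0, 0.0, 0.0]
force: [0.6, -0.7, -0.5]
gripper_width: 0.265
```

```bash
python3 look.py w9 pot 70 .507 .42
```

```text
tcp [0.5066 0.3296 0.1701] clk 19.38
[62.9381  0.5073  0.4193] 1
```

View pics/w9v.png

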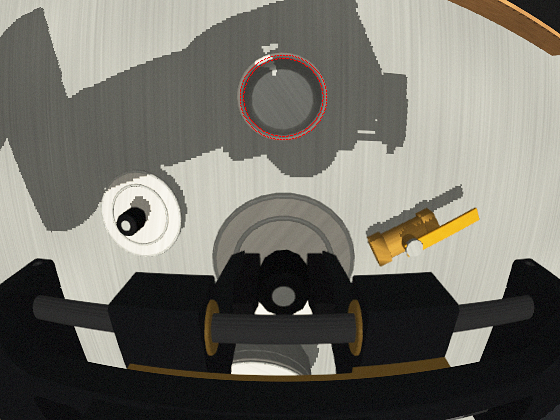

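>>> servo_tool:
  commands:
    - [[-0.5, -8, 0, 0], [0, -18, 0, 0], [0, -22, 0, 0], [0, -19, 2, 0], [0, -13, 6, 0], [0, -7, 14, 0], [0, -2, 22, 0], [0, 0, 22, 0], [0, 0, 14, 0], [0, 0, 6, 0], [0, 0, 2, 0], [0, 0, 0, 0], [0, 0, 0, 0]]

```text
clock: 20.52
tcp_pos: [0.5059, 0.4193, 0.0828]
orientation: [1.0, -0.0, 0.001, -0.0]
force: [0.0, -0.3, 0.0]
gripper_width: 0.261
```

>>> servo_tool:
  commands:
    - [[0, 0, 3, 0], [0, 0, 4, 0], [0, 0, 4, 0], [0, 0, 3, 0], [0, 0, 2, 0], [0, 0, 0, 0]]

```text
clock: 21.02
tcp_pos: [0.5052, 0.4191, 0.0654]
orientation: [1.0, 0.0, -0.0, 0.0]
force: [-0.5, -1.1, -1.6]
gripper_width: 0.263
```

>>> servo_tool:
  commands:
    - [[0.3, 0.3, 2, 0], [0, 0, 2, 0], [0, 0, 1, 0], [0, 0, 0.5, 0], [0, 0, 0, 0], [0, 0, 0, 0]]

```text
clock: 21.52
tcp_pos: [0.5057, 0.419, 0.0606]
orientation: [1.0, 0.0, 0.0, -0.0]
force: [0.3, 0.2, -0.5]
gripper_width: 0.263
```

>>> servo_tool:
  commands:
    - [[0, 0, 0.5, 0], [0, 0, 0.4, 0], [0, 0, 0, 0], [0, 0, 0, 0]]

```text
clock: 21.85
tcp_pos: [0.5057, 0.419, 0.0596]
orientation: [1.0, 0.0, 0.0, -0.0]
force: [0.6, -0.4, -0.1]
gripper_width: 0.268
```

>>> servo_tool:
  commands:
    - [[0, 0, 0.5, 0], [0, 0, 0.3, 0], [0, 0, 0, 0], [0, 0, 0, 0]]

```text
clock: 22.18
tcp_pos: [0.5058, 0.419, 0.0596]
orientation: [1.0, 0.0, 0.0, -0.0]
force: [-2.7, -1.0, 4.4]
gripper_width: 0.268
```

>>> servo_tool:
  commands:
    - [[0, 0, -0.3, 0], [0, 0, 0, 0], [0, 0, 0, 0], [0, 0, 0, 0], [0, 0, 0, 0], [0, 0, 0, 0]]
  grip: 0.2

```text
clock: 22.68
tcp_pos: [0.5057, 0.4189, 0.059]
orientation: [1.0, 0.0, -0.0, 0.0]
force: [0.6, 0.7, -0.2]
gripper_width: 0.603
```

>>> servo_tool:
  commands:
    - [[0, 0, -10, 0], [0, 0, -20, 0], [0, 0, -25, 0], [0, 0, -25, 0], [0, 0, -12, 0], [0, 0, 0, 0], [0, 0, 0, 0]]

```text
clock: 23.27
tcp_pos: [0.5056, 0.4189, 0.1509]
orientation: [1.0, 0.0, 0.0, -0.0]
force: [0.3, -0.3, -1.6]
gripper_width: 0.601
```

```bash
python3 lookl.py w10 lid 70 .506 .42; python3 look.py w10b lid 90 .356 .308
```

```text
tcp [0.5056 0.4189 0.1509] clk 23.27
[28.7814  0.5054  0.4202] -1
tcp [0.5053 0.4187 0.1498] clk 23.32
[17.7202  0.3573  0.3082] 0
```

View pics/w10v.png

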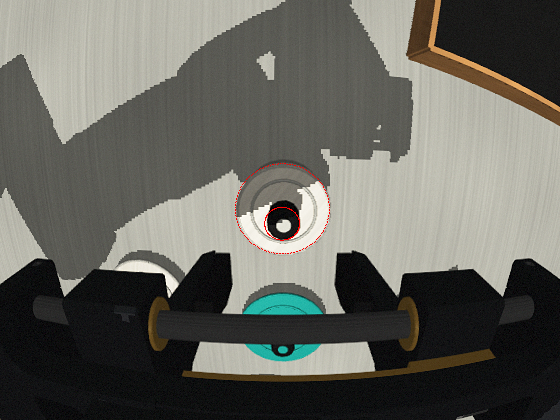

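Lid 70 is seated at about pixel (283,209). Now lid 90.

>>> servo_tool:
  commands:
    - [[-7, 5, 0, 0], [-15, 11, 0, 0], [-22, 16, 0, 0], [-24, 18, 0, 0], [-24, 18, 2, 0], [-22, 16, 3, 0], [-17, 13, 3, 0], [-11, 9, 2, 0], [-6, 4, 0, 0], [-2, 1, 0, 0], [0, 0, 0, 0], [0, 0, 0, 0]]

```text
clock: 24.37
tcp_pos: [0.3563, 0.3082, 0.141]
orientation: [1.0, 0.0, 0.0, -0.0]
force: [-0.2, 0.3, 0.5]
gripper_width: 0.602
```

```bash
python3 look.py w11 lid 90 .356 .308
```

```text
tcp [0.3563 0.3082 0.141 ] clk 24.37
[37.2292  0.3572  0.3096] -1
```

View pics/w11v.png

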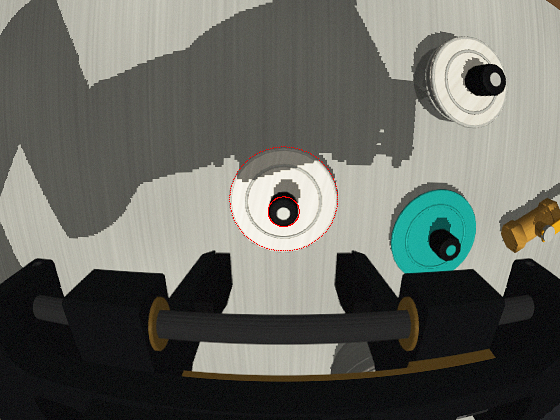

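>>> servo_tool:
  commands:
    - [[0, 0, 10, 0], [0, 0, 20, 0], [0, 0, 25, 0], [0, 0, 25, 0], [0, 0, 20, 0], [0, 0, 11, 0], [0, 0, 6, 0], [0, 0, 3, 0], [0, 0, 0, 0]]

```text
clock: 25.17
tcp_pos: [0.356, 0.3081, 0.021]
orientation: [1.0, 0.0, -0.0, 0.0]
force: [-0.2, -0.1, -0.3]
gripper_width: 0.598
```

>>> servo_tool:
  commands:
    - [[0, 0, 0, 0], [0, 0, 0, 0], [0, 0, 0, 0], [0, 0, 0, 0], [0, 0, 0, 0], [0, 0, 0, 0]]
  grip: -1
  grip_force: 25

```text
clock: 25.67
tcp_pos: [0.3559, 0.308, 0.0215]
orientation: [1.0, 0.0, 0.0, -0.0]
force: [-0.3, -1.1, 3.6]
gripper_width: 0.264
```

>>> servo_tool:
  commands:
    - [[0, 0, -8, 0], [0, 0, -20, 0], [0, 0, -28, 0], [0, 0, -30, 0], [3, 6, -30, 0], [7, 14, -22, 0], [11, 22, -12, 0], [13, 26, -8, 0], [13, 26, 0, 0], [13, 26, 0, 0], [13, 26, 0, 0], [13, 26, 0, 0], [13, 26, 0, 0], [13, 26, 0, 0], [13, 26, 0, 0], [13, 26, 0, 0], [13, 26, 0, 0], [13, 26, 0, 0]]

```text
clock: 27.17
tcp_pos: [0.52, -0.0214, 0.1795]
orientation: [1.0, 0.0, -0.0, -0.0]
force: [0.4, 0.2, -1.1]
gripper_width: 0.263
```

>>> servo_tool:
  commands:
    - [[14, 26, 0, 0], [14, 26, 0, 0], [14, 26, 0, 0], [14, 26, 0, 0], [14, 26, 0, 0], [13, 26, 0, 0], [13, 24, 0, 0], [11, 20, 2, 0], [8, 15, 3, 0], [5, 10, 3, 0], [2, 4, 2, 0], [0, 0, 0, 0], [0, 0, 0, 0]]

```text
clock: 28.25
tcp_pos: [0.6417, -0.2485, 0.1692]
orientation: [1.0, 0.0, -0.0, -0.0]
force: [0.5, 0.3, -1.7]
gripper_width: 0.263
```

```bash
python3 look.py w12 pot 90 .640 -.162
```

```text
tcp [ 0.6417 -0.2485  0.1692] clk 28.25
[64.4288  0.6421 -0.1633] 1
```

View pics/w12v.png

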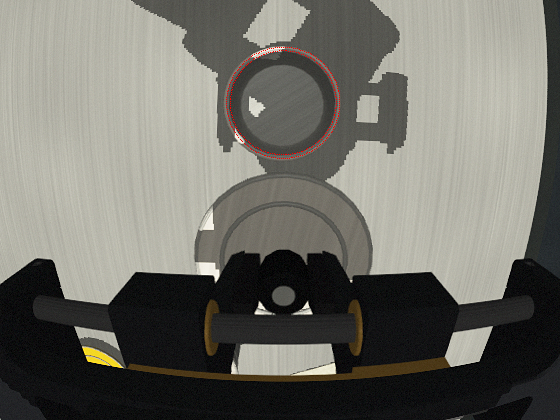

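>>> servo_tool:
  commands:
    - [[-1.4, -8, 0, 0], [0, -17, 0, 0], [0, -21, 0, 0], [0, -18, 2, 0], [0, -12, 6, 0], [0, -6.5, 14, 0], [0, -2, 20, 0], [0, 0, 20, 0], [0, 0, 14, 0], [0, 0, 6, 0], [0, 0, 2, 0], [0, 0, 0, 0], [0, 0, 0, 0]]

```text
clock: 29.38
tcp_pos: [0.6409, -0.1644, 0.0861]
orientation: [1.0, 0.0, 0.001, 0.0]
force: [-0.2, 0.3, -1.0]
gripper_width: 0.262
```

>>> servo_tool:
  commands:
    - [[0, 0, 3, 0], [0, 0, 4, 0], [0, 0, 4, 0], [0, 0, 3, 0], [0, 0, 1, 0], [0, 0, 0, 0]]

```text
clock: 29.88
tcp_pos: [0.6403, -0.1645, 0.0697]
orientation: [1.0, 0.0, -0.0, -0.0]
force: [-0.9, 0.3, -0.8]
gripper_width: 0.263
```

>>> servo_tool:
  commands:
    - [[0, 0, 2, 0], [0, 0, 2, 0], [0, 0, 1, 0], [0, 0, 0.5, 0], [0, 0, 0, 0], [0, 0, 0, 0]]

```text
clock: 30.38
tcp_pos: [0.6405, -0.1645, 0.0647]
orientation: [1.0, 0.0, 0.0, 0.0]
force: [-0.1, -0.1, 0.0]
gripper_width: 0.26
```

>>> servo_tool:
  commands:
    - [[0, 0, 0.5, 0], [0, 0, 0.3, 0], [0, 0, 0, 0], [0, 0, 0, 0]]

```text
clock: 30.72
tcp_pos: [0.6406, -0.1646, 0.0647]
orientation: [1.0, 0.0, 0.0, 0.0]
force: [-3.7, 0.4, 5.4]
gripper_width: 0.264
```

>>> servo_tool:
  commands:
    - [[0, 0, -0.4, 0], [0, 0, 0, 0], [0, 0, 0, 0], [0, 0, 0, 0], [0, 0, 0, 0], [0, 0, 0, 0]]
  grip: 0.2

```text
clock: 31.22
tcp_pos: [0.6405, -0.1645, 0.0641]
orientation: [1.0, 0.0, -0.0, -0.0]
force: [0.9, 0.4, 0.1]
gripper_width: 0.596
```

>>> servo_tool:
  commands:
    - [[0, 0, -10, 0], [0, 0, -20, 0], [0, 0, -25, 0], [0, 0, -25, 0], [0, 0, -12, 0], [0, 0, 0, 0], [0, 0, 0, 0]]

```text
clock: 31.8
tcp_pos: [0.6404, -0.1645, 0.156]
orientation: [1.0, 0.0, 0.0, 0.0]
force: [-0.2, -0.5, -0.4]
gripper_width: 0.6
```

```bash
python3 lookl.py w13 lid 90 .641 -.163
```

```text
tcp [ 0.6404 -0.1645  0.156 ] clk 31.8
[30.9525  0.6415 -0.1634] -2
```

>>> servo_tool:
  commands:
    - [[-8, 8, -5, 0], [-18, 16, -10, 0], [-22, 22, -10, 0], [-22, 22, -10, 0], [-22, 22, -5, 0], [-22, 22, 0, 0], [-22, 22, 0, 0], [-22, 22, 0, 0], [-22, 22, 0, 0], [-22, 22, 0, 0], [-18, 16, 0, 0], [-10, 8, 0, 0], [0, 0, 0, 0], [0, 0, 0, 0]]

```text
clock: 33.02
tcp_pos: [0.4105, -0.3883, 0.1958]
orientation: [1.0, -0.0, -0.0, -0.0]
force: [0.5, -0.1, -0.7]
gripper_width: 0.599
```

```bash
python3 - <<'E'
from rig import bot
from h import *
t=bot.camera("top")[:,:,::-1].copy(); s=bot.camera("side")[:,:,::-1].copy()
cv2.imwrite("pics/topF.png",t); cv2.imwrite("pics/sideF.png",s)
cv2.imwrite("pics/topFz.png",cv2.resize(t[130:310,80:480],None,fx=2,fy=2)); cv2.imwrite("pics/sideFz.png",cv2.resize(s[130:350,100:420],None,fx=2.5,fy=2.5))
P={n:bot.camera_params(n) for n in("top","side")}
for n,im in(("top",t),("side",s)):
    g=cv2.cvtColor(im,cv2.COLOR_BGR2GRAY).astype(np.float32)
    for k,(x,y) in {70:(.504,.4187),90:(.6381,-.1644),110:(.5332,-.4313),130:(.474,.1013)}.items():
        b,dr=fit(g,P[n],x,y+(.004 if n=="side" else 0),H[k]+.0035,k/2000+.002,"lid",.01); print(n,k,np.round(b,4),dr)
E
```

```text
top 70 [35.0633  0.5042  0.4172] -1
top 90 [42.231   0.6382 -0.1637] -1
top 110 [29.8509  0.533  -0.4311] 0
top 130 [38.1343  0.4746  0.1011] -1
side 70 [20.3013  0.5047  0.4213] -1
side 90 [15.9649  0.6387 -0.1599] 0
side 110 [ 9.1474  0.5347 -0.4256] 0
side 130 [19.9475  0.4761  0.1036] -1
```

View pics/topFz.png

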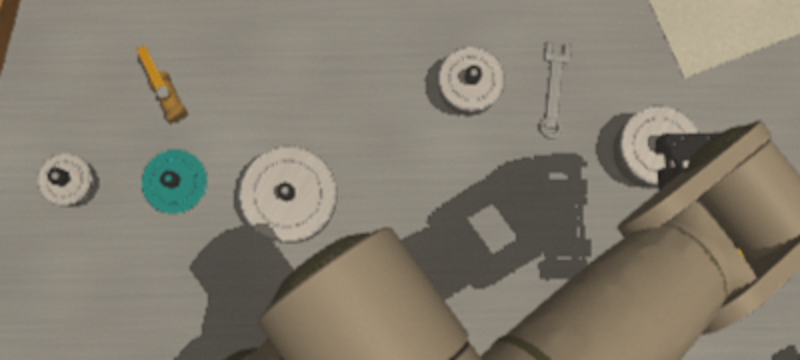

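View pics/sideFz.png

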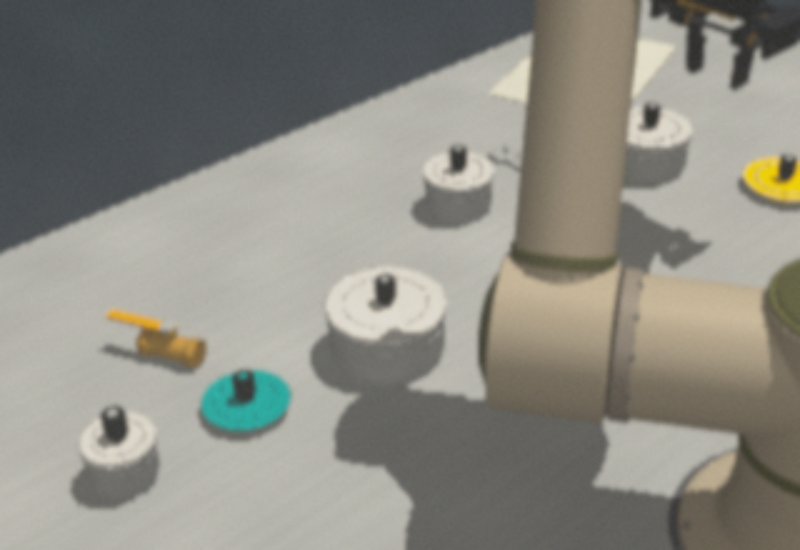

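View pics/w13v.png

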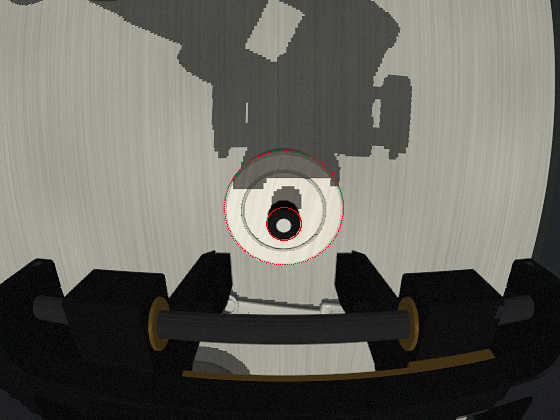

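All four lids sit level and within about 1.5 mm of their pots' original positions. The valve, spanner and look-alikes are unmoved.

```bash
python3 - <<'E'
from rig import bot
print(bot.job_done(), bot.read_state()["clock"])
E
```

```text
the job is handed in; nothing more can be done
the job is handed in; nothing more can be done
```

All four pots now have the lid of their own size on, and the job was handed in at about 33 s of the 102 s allowed. I gripped each lid by its knob and lowered it until it touched, with 4–6 N at the seated height. I then released it and backed the arm away clear of everything.

**Level and position:** In the last top and side pictures all four lids look level. In the top view, each seated lid is within about 1.5 mm of where its pot's mouth was at the start, so the pots stayed in place.

**Other objects:** By eye, the gas valve, the spanner and the turquoise and yellow look-alike lids have not moved. I did not measure them.

**Checks that disagreed:**
- **Side versus top camera:** The side camera reads 2–5 mm higher in y than the top camera, as it did at the start, so I put that down to calibration.
- **Side fit on pot 110:** This fit was weak, and it could not be compared with the starting view, where the arm hid that pot.
- **Wrist fit on lid 130:** The close-up fit after placing was 4 mm off in x because of a shadow. The top and side views did not confirm that offset.

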